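Load a slide carrier under the dock's leaf springs

ROBOT

A 6-joint arm with a two-finger parallel gripper is mounted at the origin on the work surface. World frame = base frame: x ahead of the robot, y to its left, z up, the work surface at z = 0. Lengths are in mm, angles in rad, forces in N, time in s.
With the tool pointing down it reaches from about 275 to 775 mm from the base axis. Payload 14.6 kg.
Tool frame: the origin (TCP) lies midway between the tips of the shut fingers; the grasp point (between the pads) lies r.grip_depth behind it (r.grip_depth is the distance from the TCP to the grasp point, in mm); z points along the fingers, y is the direction in which the jaws open and shut (so a half turn about z gives the same grasp; the last joint's range is limited). The gripper opens to 85 mm and grips with 20 to 120 N. Pads are 22 mm wide; open, the fingers measure 114 mm over their backs; the gripper's body (76 mm by 85 mm) begins 54 mm behind the grasp point. The pads swing forward as they close: fully open they stand 13 mm farther back than shut.
Start: joints at [-1.449, 0.263, -0.048, 1.259, 0, 1.415], TCP at [143.465, -505.021, 231.278] pointing down, gripper open.
Joint ranges: [-2.65, 2.65], [-0.89, 1.7], [-1.18, 1.37], [-2.13, 2.11], [-1.35, 1.29], [-3.14, 3.14]. Speed limits (rad/s): [1.89, 1.89, 2.57, 2.79, 3.14, 3.14].

INTERFACE

Orientations are given as a unit quaternion [w, x, y, z].
In Python, from station import r gives the robot as it stands. The module is installed in compiled form; this text tells all that it offers.
- The arm moves only by the tool arm_command, never from a script. Its argument "motion" is a list of rows, each an object of numbers: "x", "y", "z": the shift along the tool's x, y, z in mm; "roll": the turn about the tool's z in degrees. In form: [{"x": .., "y": .., "z": .., "roll": ..}, ...]. A call has 1 to 5 rows; each row shifts and turns the commanded pose from where the row before left it, along the tool's axes as they then stand; what a row does not reach is not made up. A row lasts 1/8 s, in which the tool goes at most 62.5 mm and 10.7 degrees, less where a joint would pass 70% of its speed; a pose out of reach is approached as far as the arm can. A call is refused whole if a number of a shift passes 62.5 or a number of a turn 10.7, either way. A call with a gripper value outside its range is refused whole. "fingers" is the opening, from 0 (shut) to 1 (fully open), set as the call begins (left out, the last holds). The fingers move at their own pace and stop on an object; the grip force is fixed at half the most. Time passes only in rows, so rows that do not move let the fingers close. It gives the time, the measured TCP pose, the force and the opening at its end, in the units of the state.
- r.state(): the state, without advancing time (a new reading comes with each control period).
- r.grab_frame(name): name is "scene" or "top"; returns a dict with "frame" (480x640x3 uint8, blue, green, red), "depth" (480x640 float32, mm along the optical axis (not along the pixel's ray), 0 where there is no reading), "camera_matrix" (3x3 intrinsics, pixels), "k1" (the pictures are not rectified: a ray, as slopes to the right and down, at radius r is drawn at 1 + k1 r^2 times it, then the intrinsics apply), "view" (4x4, takes a point from world to camera coordinates). Camera axes: x right, y down, z forward; pixel columns grow to the right and rows downward; lengths in mm; the calibration is good to about 2 mm. A picture is of the moment at which its call begins.
- r.close_job(): hands the job in, once; it reports no verdict.
Trained networks look in the newest picture that a camera, given by its name, has taken for a name from the list of things; names that differ only in an ending like _2 or _b are one class to them, and where a whole thing is asked for, a point or a joint stands for the part that bears it (a point fixed in the world has none). Each returns a list of dicts, best first, with "p" (0 to 1); they miss things now and then, are a little off and sometimes report something else, mostly with a low value. They report only what shows in the picture. A call takes as long as a camera call. They do not tell look-alikes from the thing itself.
- r.boxes_of(camera, thing): "extent" ([left, top, right, bottom] in pixels, round what is visible of it).
- r.trace(camera, thing): "region" (480x640 bool, what is visible of it) and "extent" ([left, top, right, bottom] in pixels, round what is visible of it).
The state is a dict: "t": time; "joint_pos": joint angles; "joint_vel": joint speeds; "tau": joint torques, N m; "position": TCP position; "tcp_rot": TCP orientation; "wrist_force": force on the tool from outside, world axes, zero at the start; "wrist_torque": the same for the moment, N m; "finger_gap": finger opening in mm.
Only numpy, scipy, OpenCV 4.12 (cv2) and the standard library are available. Lean on these libraries where they do the work, as an engineer would, in place of code of your own. Each camera call takes 0.05 s, during which the arm holds its last target. There are 200 camera calls.

TASK

Load the slide carrier into the loading dock: with your closed fingertips press it down hard on the pad behind its cross rib until it bottoms on the track, and keep it pressed down while you slide it forward under the two leaf springs until its nose is fully home against the end stops and the sprung lift plate has popped up behind its tail. Then take the fingers away; do not lift the carrier, and leave the other things on the bench where they are.

Things in the scene. Friction and masses are not known exactly. Their poses are not given: they have to be found in the camera images.
- dock: White loading dock fixed to the bench, 235 long (x) x 150 wide (y), smooth (friction about 0.2). Origin: middle of the lane, on the bench top; x = forward sliding direction, z up. The track is 20 mm above the bench. Side guides, inner faces at y = +-56.5 mm, tops 34 mm up, run full length. The carrier's origin is home at x = 45, y = 0, z = 20 mm in this frame
- lips (a point): Lane centre between two steel lips that overhang the lane from both guides, 8 mm long, reaching in to y = +-43 mm (open above between them). The point is at the height of their undersides, 32.5 mm above the bench; tops 42.5. A carrier still held up by the lift plate runs into the lips; pressed down on the track it passes under. The leaf springs follow right after
- end_stops (a point): Lane centre in the plane of the faces of the two dark end stops (dock x = 105 mm; tops 38 mm above the bench) where the carrier's nose comes home
- carrier: Grey flat slide carrier, loose, 120 long (x) x 110 wide (y) x 10 thick, about 150 g, two glass slides in its front half. Origin: centre of its underside; x points to its nose, the same way as the dock's x. A cross rib, 50 wide (y) x 6 long x 8 high, stands on its top at x = -12 to -6 mm. It starts on the raised lift plate (underside 28 mm above the bench), short of the lips, 83 to 95 mm from home
- pad (a point): Middle of the flat striped finger pad on top of the carrier, behind the rib, at the height of the carrier's top face (38 mm above the bench at the start, 30 when pressed down); the pad reaches 20 mm back, 18 mm forward to the rib, and 25 mm to each side
- lift_plate (a joint): Sprung steel plate in the rear of the lane (dock x = -110 to -25 mm, 58 wide), on which the carrier starts. 0 m = up (its top 28 mm above the bench), 0.008 = pressed flush with the track. It pushes up with about 4 N when up and 9 N when flush. When the carrier's tail has left it, it pops up behind the tail
- spring_left (a joint): Left (+y) steel leaf spring, 10 wide, at dock y = 49.5 mm, hinged at the lip (dock x = 36 mm) and sloping down forward to its tip at x = 81 mm, 26 mm above the bench at rest. 0 rad = at rest, grows as the tip is lifted; about 0.09 with the carrier under it, when it bears down with about 4 N
- spring_right (a joint): Right leaf spring, the same at dock y = -49.5 mm
- vial_a: Capped sample vial, 32 dia x 59 high, standing on the bench at the dock's left side; origin at its underside. To be left alone
- vial_b: The same at the dock's right side. To be left alone
- cap_a: Loose screw cap, 34 dia x 13 high, beyond the dock's front end. To be left alone
- cap_b: Loose screw cap, 34 dia x 13 high, behind the dock's rear end. To be left alone
- pipette: Pipette lying on the bench beyond the dock, about 240 long, 28 high; origin near its middle. To be left alone
- tip_box: Blue box of pipette tips, 85 x 120 x 63 high; origin at the centre of its underside. To be left alone
Not all that is in view belongs to the job. Several things have the shape of the carrier; the one meant has the colours described above.

How it is judged (in metres and radians):
On the way, in this order (a step that is already met when the one before it is completed fails the run):
1. the fingers have pressed the carrier down onto the track, short of the springs (value of joint lift_plate above 0.006 m and contact force between the fingers and carrier above 5 N and x of carrier in the frame of dock below 0 m), for 0.05 s.
2. still pressed down by the fingers, the carrier has gone under both leaf springs and lifted them (value of joint each of spring_left, spring_right above 0.05 rad and value of joint lift_plate above 0.005 m and contact force between the fingers and carrier above 3 N), for 0.05 s.
At the end, for the whole second after the job is handed in: the carrier lies flat on the track (within 2.5 mm), nose home against the end stops within 4 mm, under both leaf springs, which are lifted by it; the lift plate is up again behind its tail (within 2 mm); everything at rest and the robot clear (x of carrier in the frame of dock between 0.041 and 0.048 m and z of carrier in the frame of dock between 0.017 and 0.0225 m and y of carrier in the frame of dock between -0.004 and 0.004 m and angle between the x axis of carrier and the x axis of dock, either way round below 0.05 rad and angle between carrier's own z axis and vertical below 0.03 rad and value of joint each of spring_left, spring_right above 0.05 rad and value of joint lift_plate below 0.002 m and linear speed of carrier below 0.01 m/s); the robot touches nothing.
It fails at once if the carrier is lifted out of the lane (8 mm above its starting height) (z of carrier in the frame of dock above 0.036 m).
It fails at once if a bystander is moved more than 15 mm (distance of any of vial_a, vial_b, cap_a, cap_b, pipette, tip_box from where it was at the start of the episode above 0.015 m).
It also fails if it takes over 38 s, if anything falls off the work surface, if the arm or the gripper's body presses on something with over 40 N, if the wrist force passes 120 N, or if a joint passes its speed limit or range.

## Working session

There is one attempt and no reset: what is moved stays moved. The work goes in short steps, Python scripts to look and compute and a tool call to move; the robot and the scene stay as the last step left them, time stands still between calls to the robot, and variables do not carry over. Pictures are saved under pics/ and viewed, about 8 in all and at most 12, crops included, and the job is handed in when it is done.

Besides the shell and the picture viewer there is one more tool, called after "Emit:" as a command line: name --argument value ..., lists and objects as JSON in quotes. arm_command: Moves the arm, as the interface text tells. Its arguments: {"type":"object","properties":{"motion":{"type":"array","items":{"type":"object","properties":{"x":{"type":"number"},"y":{"type":"number"},"z":{"type":"number"},"roll":{"type":"number"}}}},"fingers":{"type":"number"}},"required":["motion"]}

```bash
mkdir -p pics; cat > h.py <<'E'
import numpy as np, cv2
from station import r
def px2w(f,u,v,z=None,d=None):
    K=f["camera_matrix"];k1=f["k1"];V=np.array(f["view"])
    p=np.array([(u-K[0][2])/K[0][0],(v-K[1][2])/K[1][1]]);q=p.copy()
    for _ in range(20): q=p/(1+k1*(q@q))
    ray=np.array([q[0],q[1],1.]);R=V[:3,:3];t=V[:3,3]
    c=-R.T@t;w=R.T@ray
    return c+w*(d if d is not None else (z-c[2])/w[2])
def cloud(f):
    D=f["depth"];K=np.array(f["camera_matrix"],float);V=np.array(f["view"])
    vv,uu=np.mgrid[0:480,0:640]
    P=np.stack([(uu-K[0,2])/K[0,0],(vv-K[1,2])/K[1,1]],-1);Q=P.copy()
    for _ in range(20): Q=P/(1+f["k1"]*(Q**2).sum(-1,keepdims=True))
    C=np.concatenate([Q,np.ones((480,640,1))],-1)*D[...,None]
    W=(C-V[:3,3])@V[:3,:3]; W[D==0]=np.nan
    return W
E
python3 - <<'E'
from h import *
for c in("scene","top"):
    f=r.grab_frame(c);cv2.imwrite(f"pics/{c}0.png",f["frame"])
    for n in("dock","carrier","pad","lips","vial_a","cap_a","tip_box","pipette"):
        try:print(c,n,[(np.round(b["extent"]).tolist(),round(b["p"],2)) for b in r.boxes_of(c,n)])
        except Exception as e:print(c,n,e)
    print(np.round(f["view"],3).tolist(),f["k1"])
print(r.state(), r.grip_depth)
E
```

```text
scene dock [([282.0, 230.0, 415.0, 308.0], 0.93)]
scene carrier [([324.0, 177.0, 376.0, 209.0], 0.85), ([453.0, 232.0, 524.0, 286.0], 0.83), ([289.0, 232.0, 364.0, 276.0], 0.74), ([181.0, 282.0, 253.0, 344.0], 0.62)]
scene pad [([455.0, 236.0, 523.0, 286.0], 0.94), ([291.0, 231.0, 365.0, 275.0], 0.84), ([182.0, 285.0, 255.0, 343.0], 0.72), ([322.0, 180.0, 376.0, 207.0], 0.62)]
scene lips [([282.0, 232.0, 414.0, 311.0], 0.76)]
scene vial_a [([353.0, 286.0, 375.0, 320.0], 0.94), ([361.0, 211.0, 374.0, 241.0], 0.73)]
scene cap_a [([274.0, 238.0, 293.0, 252.0], 0.73), ([416.0, 272.0, 432.0, 283.0], 0.52), ([284.0, 231.0, 414.0, 306.0], 0.5)]
scene tip_box [([189.0, 178.0, 251.0, 226.0], 0.64)]
scene pipette [([218.0, 335.0, 333.0, 415.0], 0.62), ([289.0, 233.0, 365.0, 272.0], 0.52)]
[[-0.703, 0.711, -0.021, 463.78], [0.437, 0.408, -0.802, -147.043], [-0.562, -0.573, -0.597, 1479.851], [0.0, 0.0, 0.0, 1.0]] -0.14703032214308848
top dock [([212.0, 194.0, 363.0, 318.0], 0.88)]
top carrier [([264.0, 206.0, 349.0, 284.0], 0.89), ([346.0, 334.0, 436.0, 429.0], 0.72), ([132.0, 348.0, 202.0, 425
[... 857 characters left out ...]
[-1.44930345e+00,  2.63072085e-01, -4.82874260e-02,  1.25940733e+00,
       -6.57953443e-06,  1.41549842e+00]), 'joint_vel': array([ 1.03604954e-03,  5.81376368e-04, -3.74681481e-04, -9.97810229e-04,
        4.03604366e-04, -5.63247819e-05]), 'tau': array([-6.37652806e-05, -6.37425113e+01,  3.84768641e+01,  9.35730677e-04,
       -1.92381881e-04, -1.63815167e-05]), 'position': array([ 143.46142359, -505.02261402,  231.29738189]), 'tcp_rot': array([ 1.46831212e-05,  9.90438633e-01,  1.37954027e-01, -3.53844245e-06]), 'wrist_force': array([ 0.85074344, -0.67823819, -0.70849725]), 'wrist_torque': array([-0.05678306, -0.0066881 ,  0.03355124]), 'finger_gap': 85.31386814261623} 18.700000000000003
```

View pics/top0.png

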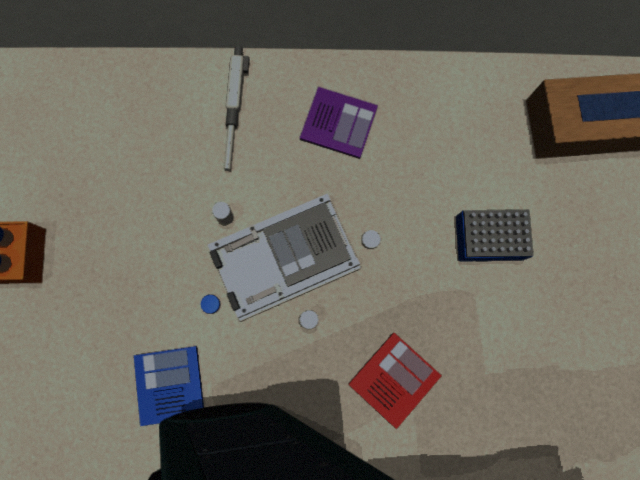

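View pics/scene0.png

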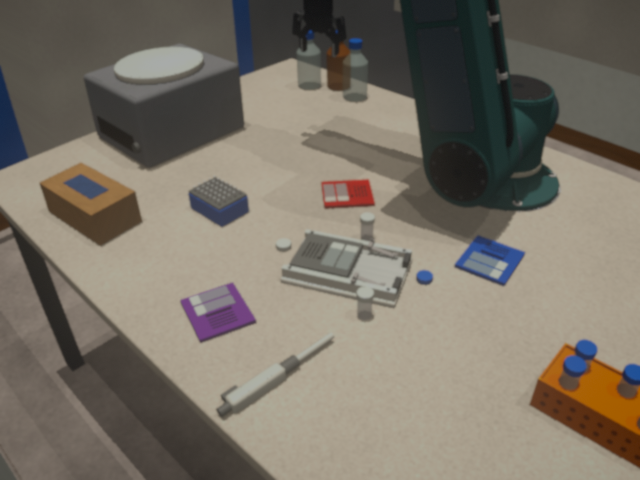

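```bash
python3 - <<'E'
from h import *
f=r.grab_frame("top");W=cloud(f)
cv2.imwrite("pics/crop0.png",cv2.resize(f["frame"][180:330,200:380],None,fx=4,fy=4,interpolation=cv2.INTER_CUBIC))
m=[t for t in r.trace("top","dock")][0]["region"]
mc=max([t for t in r.trace("top","carrier")],key=lambda t:-abs(t["extent"][0]-264))["region"]
for n,mm in(("dock",m),("carrier",mc)):
    P=W[mm&np.isfinite(W[...,2])]
    print(n,len(P),np.percentile(P[:,2],[1,10,30,50,70,90,99]).round(1))
A=W[(m|mc)&(W[...,2]>12)&(W[...,2]<50)]
print("dock rect",cv2.minAreaRect(A[:,:2].astype(np.float32)))
print("carrier rect",cv2.minAreaRect(W[mc&(W[...,2]>25)][:,:2].astype(np.float32)))
# contour method with plane z
for z,mm in((34,m|mc),(38,mc)):
    c=max(cv2.findContours(mm.astype(np.uint8),0,cv2.CHAIN_APPROX_NONE)[0],key=len)[:,0]
    P=np.array([px2w(f,u,v,z=z)[:2] for u,v in c],np.float32)
    print(z,cv2.minAreaRect(P))
E
```

```text
dock 6464 [ 7.6 15.2 19.2 21.1 32.3 35.4 42.3]
carrier 4266 [33.9 35.6 36.9 37.8 38.7 40.  45.8]
dock rect ((534.6525268554688, -43.37925720214844), (144.4759063720703, 232.37005615234375), 24.750465393066406)
carrier rect ((556.526611328125, -82.08182525634766), (112.40451049804688, 120.04546356201172), 24.416223526000977)
34 ((533.1195068359375, -43.332305908203125), (149.66815185546875, 230.59542846679688), 24.539152145385742)
38 ((555.222900390625, -82.46769714355469), (111.28787994384766, 119.66272735595703), 24.439891815185547)
```

View pics/crop0.png

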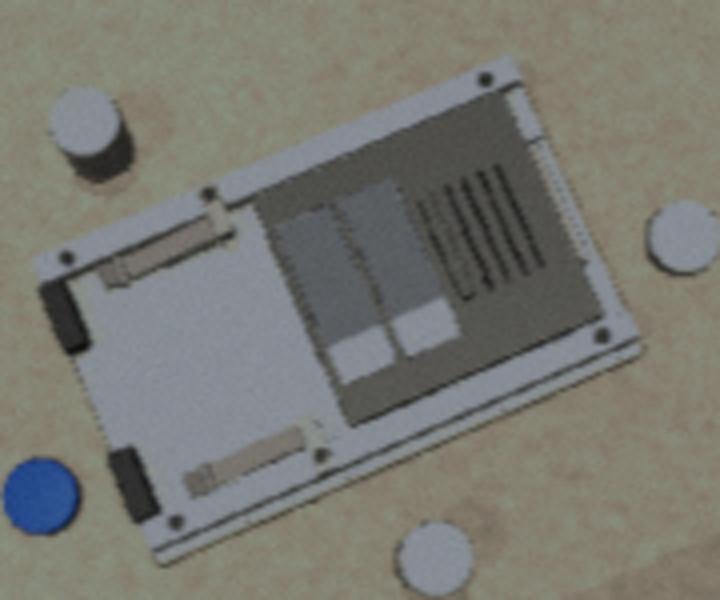

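Emit:
arm_command --motion '[{"roll": -10.7},{"roll": -10.7},{"roll": -10.7},{"roll": -10.7},{"roll": -10.7}]' --fingers 0

```text
validation failed for argument at $.mo...
```

Emit:
arm_command --motion '[{"roll": -10.7},{"roll": -10.7},{"roll": -10.7},{"roll": -10.7},{"roll": -2.6}]'

```text
validation failed for argument at $.mo...
```

```bash
cat >> h.py <<'E'
from scipy.spatial.transform import Rotation as Ro
def rel(target):
    s=r.state();q=s["tcp_rot"];R=Ro.from_quat([q[1],q[2],q[3],q[0]])
    print("t",round(s["t"],2),"pos",s["position"].round(1),"yaw",np.degrees(np.arctan2(*R.as_matrix()[[1,0],0])).round(2),"tilt",R.as_matrix()[:,2].round(3),"F",s["wrist_force"].round(1),"gap",round(s["finger_gap"],1))
    print("tool shift",R.inv().apply(np.array(target)-s["position"]).round(1))
E
python3 - <<'E'
from h import *
rel([568.3,-109.6,60])
f=r.grab_frame("top")
for u,v in((200+480/4,180+235/4),(200+440/4,180+250/4)):print(px2w(f,u,v,z=38).round(1))
E
```

```text
t 1.05 pos [ 143.5 -505.   231.3] yaw 15.86 tilt [ 0. -0. -1.] F [-0.5 -0.5 -1.1] gap 85.4
tool shift [ 516.7 -264.3  171.3]
[ 563.8 -106.9   38. ]
[556.9 -89.6  38. ]
```

Emit:
arm_command --motion '[{"x": 0,"y": 0,"z": 0,"roll": -10.7},{"x": 0,"y": 0,"z": 0,"roll": -10.7},{"x": 0,"y": 0,"z": 0,"roll": -10.7},{"x": 0,"y": 0,"z": 0,"roll": -10.7},{"x": 0,"y": 0,"z": 0,"roll": -10.7}]' --fingers 0

```text
t: 1.72
position: [143.5, -505.1, 231.3]
tcp_rot: [0.0, 0.821, 0.572, -0.0]
wrist_force: [-0.1, -0.1, -0.5]
finger_gap: -0.2
```

Emit:
arm_command --motion '[{"x": 0,"y": 0,"z": 0,"roll": -10.7},{"x": 0,"y": 0,"z": 0,"roll": -10.7},{"x": 0,"y": 0,"z": 0,"roll": -10.7},{"x": 0,"y": 0,"z": 0,"roll": -10.7},{"x": 0,"y": 0,"z": 0,"roll": -2.4}]'

```text
t: 2.35
position: [143.5, -505.0, 231.3]
tcp_rot: [-0.0, 0.539, 0.842, -0.0]
wrist_force: [-0.2, -1.2, 0.4]
finger_gap: -0.3
```

```bash
python3 - <<'E'
from h import *
rel([568.3,-109.6,60])
E
```

```text
t 2.35 pos [ 143.5 -505.   231.3] yaw 114.76 tilt [-0.  0. -1.] F [-0.2 -1.2  0.4] gap -0.3
tool shift [181.1 551.4 171.3]
```

Emit:
arm_command --motion '[{"x": 18,"y": 55,"z": 0,"roll": 0},{"x": 18,"y": 55,"z": 0,"roll": 0},{"x": 18,"y": 55,"z": 0,"roll": 0},{"x": 18,"y": 55,"z": 0,"roll": 0},{"x": 18,"y": 55,"z": 0,"roll": 0}]'

```text
t: 2.98
position: [357.3, -307.5, 231.5]
tcp_rot: [0.0, 0.541, 0.841, -0.0]
wrist_force: [1.0, -1.0, -0.9]
finger_gap: -0.2
```

Emit:
arm_command --motion '[{"x": 18,"y": 55,"z": 20,"roll": 0},{"x": 18,"y": 55,"z": 20,"roll": 0},{"x": 18,"y": 55,"z": 25,"roll": 0},{"x": 18,"y": 55,"z": 25,"roll": 0},{"x": 18,"y": 55,"z": 25,"roll": 0}]'

```text
t: 3.6
position: [569.2, -112.2, 116.2]
tcp_rot: [0.0, 0.541, 0.841, 0.0]
wrist_force: [0.2, -0.5, -1.2]
finger_gap: 0.2
```

```bash
python3 - <<'E'
from h import *
rel([568.3,-109.6,60])
E
```

```text
t 3.6 pos [ 569.2 -112.2  116.2] yaw 114.56 tilt [ 0. -0. -1.] F [ 0.2 -0.5 -1.2] gap 0.2
tool shift [ 2.7  0.3 56.2]
```

Emit:
arm_command --motion '[{"x": 2.5,"y": 0,"z": 25,"roll": 0},{"x": 0,"y": 0,"z": 25,"roll": 0},{"x": 0,"y": 0,"z": 16,"roll": 0},{"x": 0,"y": 0,"z": 0,"roll": 0}]'

```text
t: 4.1
position: [566.1, -111.2, 50.0]
tcp_rot: [-0.001, 0.541, 0.841, -0.0]
wrist_force: [-0.2, 0.1, 0.7]
finger_gap: 0.1
```

```bash
python3 - <<'E'
from h import *
rel([568.3,-109.6,38])
a=r.grab_frame("scene")["frame"][215:325,270:430];b=r.grab_frame("top")["frame"][180:330,200:380]
a=cv2.resize(a,(800,550),interpolation=cv2.INTER_CUBIC);cv2.imwrite("pics/s1.png",a)
E
```

```text
t 4.1 pos [ 566.1 -111.2   50. ] yaw 114.56 tilt [-0.002  0.001 -1.   ] F [-0.2  0.1  0.7] gap 0.1
tool shift [ 0.5  2.7 12. ]
```

View pics/s1.png

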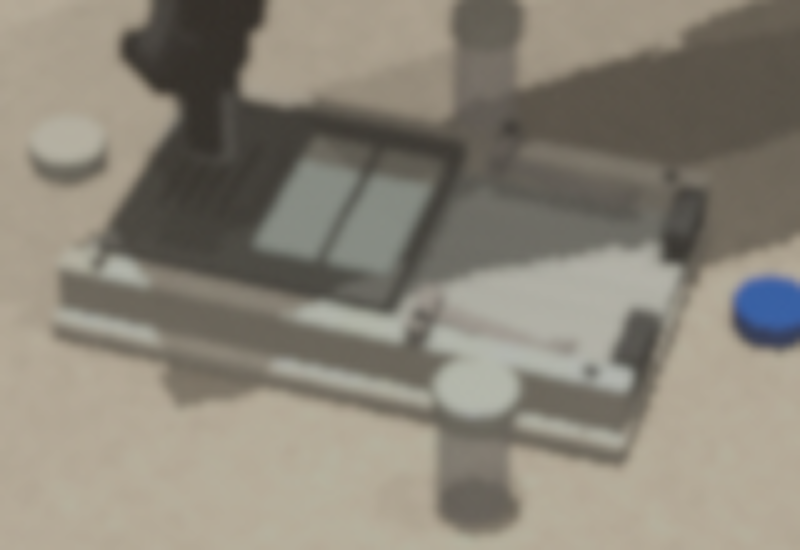

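Emit:
arm_command --motion '[{"x": 0,"y": 2.5,"z": 8,"roll": 0},{"x": 0,"y": 0,"z": 3,"roll": 0},{"x": 0,"y": 0,"z": 3,"roll": 0},{"x": 0,"y": 0,"z": 0,"roll": 0}]'

```text
t: 4.7
position: [569.1, -110.4, 36.9]
tcp_rot: [0.0, 0.541, 0.841, 0.0]
wrist_force: [-0.7, 1.1, 1.5]
finger_gap: 0.2
```

Emit:
arm_command --motion '[{"x": 0,"y": 0,"z": 2,"roll": 0},{"x": 0,"y": 0,"z": 2,"roll": 0},{"x": 0,"y": 0,"z": 0,"roll": 0}]'

```text
t: 5.08
position: [569.2, -110.5, 33.0]
tcp_rot: [0.0, 0.541, 0.841, 0.0]
wrist_force: [-0.9, -0.1, 5.2]
finger_gap: -0.0
```

Emit:
arm_command --motion '[{"x": 0,"y": 0,"z": 2,"roll": 0},{"x": 0,"y": 0,"z": 1,"roll": 0},{"x": 0,"y": 0,"z": 0,"roll": 0}]'

```text
t: 5.45
position: [569.2, -110.5, 30.2]
tcp_rot: [0.0, 0.541, 0.841, 0.0]
wrist_force: [-0.9, -0.1, 7.7]
finger_gap: -0.2
```

Emit:
arm_command --motion '[{"x": 0,"y": 0,"z": 0.7,"roll": 0},{"x": 0,"y": 0,"z": 0,"roll": 0}]'

```text
t: 5.7
position: [569.4, -110.5, 30.0]
tcp_rot: [0.001, 0.541, 0.841, 0.0]
wrist_force: [-2.5, 0.8, 13.8]
finger_gap: 0.3
```

Emit:
arm_command --motion '[{"x": 0,"y": 0,"z": 0.7,"roll": 0},{"x": 0,"y": 0,"z": 0,"roll": 0}]'

```text
t: 5.95
position: [569.8, -110.6, 30.0]
tcp_rot: [0.001, 0.541, 0.841, 0.0]
wrist_force: [-4.3, 1.1, 22.0]
finger_gap: -0.1
```

Emit:
arm_command --motion '[{"x": 0,"y": 0,"z": 0.7,"roll": 0},{"x": 2,"y": 0,"z": 0,"roll": 0},{"x": 3,"y": 0,"z": 0,"roll": 0},{"x": 3,"y": 0,"z": 0,"roll": 0},{"x": 0,"y": 0,"z": 0,"roll": 0}]'

```text
t: 6.58
position: [567.9, -104.2, 29.9]
tcp_rot: [0.003, 0.541, 0.841, 0.0]
wrist_force: [0.5, -1.3, 25.9]
finger_gap: 0.2
```

Emit:
arm_command --motion '[{"x": 3,"y": 0,"z": 0,"roll": 0},{"x": 3,"y": 0,"z": 0,"roll": 0},{"x": 3,"y": 0,"z": 0,"roll": 0},{"x": 3,"y": 0,"z": 0,"roll": 0},{"x": 0,"y": 0,"z": 0,"roll": 0}]'

```text
t: 7.2
position: [562.9, -93.2, 30.0]
tcp_rot: [0.003, 0.541, 0.841, 0.0]
wrist_force: [0.2, -2.4, 24.6]
finger_gap: -0.3
```

```bash
python3 - <<'E'
from h import *
rel([568.3,-109.6,30])
cv2.imwrite("pics/s2.png",cv2.resize(r.grab_frame("scene")["frame"][215:325,270:430],(800,550),interpolation=cv2.INTER_CUBIC))
E
```

```text
t 7.2 pos [562.9 -93.2  30. ] yaw 114.55 tilt [ 0.005 -0.003 -1.   ] F [ 0.2 -2.4 24.6] gap -0.3
tool shift [-17.1  -1.9   0. ]
```

View pics/s2.png

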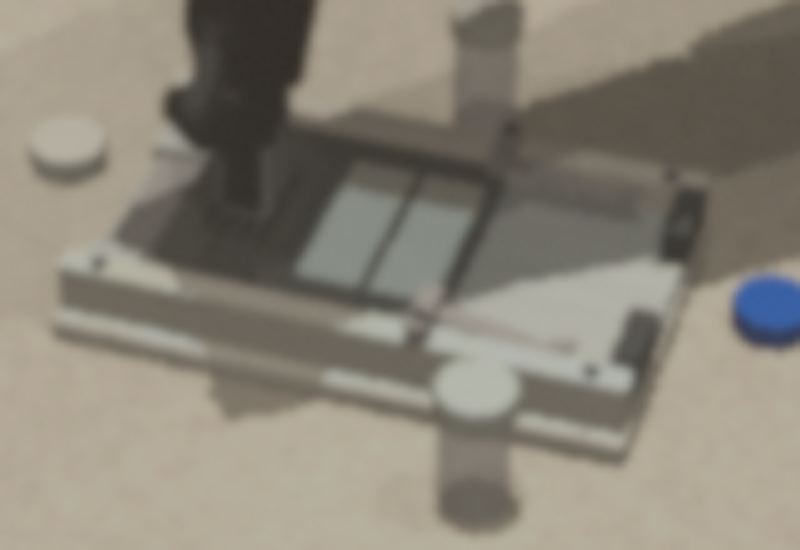

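The picture shows the fingers at (245,190) on the pad. The carrier is pressed flush and has moved about 18 mm; its nose edge, near (490,180), is reaching the lips. I'll carry on sliding.

Emit:
arm_command --motion '[{"x": 3,"y": 0,"z": 0.2,"roll": 0},{"x": 3,"y": 0,"z": 0,"roll": 0},{"x": 3,"y": 0,"z": 0,"roll": 0},{"x": 3,"y": 0,"z": 0,"roll": 0},{"x": 3,"y": 0,"z": 0,"roll": 0}]'

```text
t: 7.88
position: [556.9, -80.1, 29.9]
tcp_rot: [0.003, 0.541, 0.841, 0.0]
wrist_force: [0.2, -6.5, 27.6]
finger_gap: 0.0
```

Emit:
arm_command --motion '[{"x": 3,"y": 0,"z": 0,"roll": 0},{"x": 3,"y": 0,"z": 0,"roll": 0},{"x": 3,"y": 0,"z": 0,"roll": 0},{"x": 3,"y": 0,"z": 0,"roll": 0},{"x": 3,"y": 0,"z": 0,"roll": 0}]'

```text
t: 8.5
position: [550.8, -66.6, 29.9]
tcp_rot: [0.003, 0.541, 0.841, -0.0]
wrist_force: [0.7, -10.9, 25.8]
finger_gap: 0.1
```

```bash
python3 - <<'E'
from h import *
cv2.imwrite("pics/s3.png",cv2.resize(r.grab_frame("scene")["frame"][215:325,270:430],(800,550),interpolation=cv2.INTER_CUBIC))
E
```

```text
(no output)
```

View pics/s3.png

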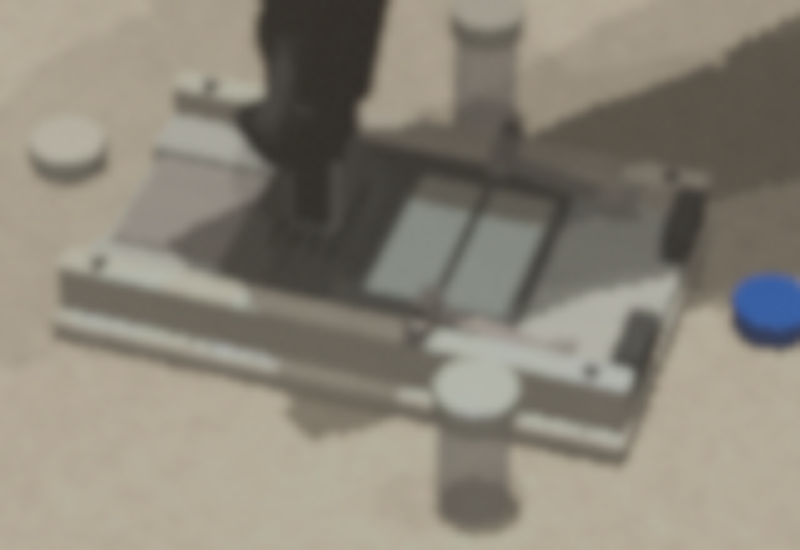

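The nose edge at (550,200 to 330) is now under both springs, and the carrier is flat and tracking the fingers. About 42 mm remain.

Emit:
arm_command --motion '[{"x": 3,"y": 0,"z": 0.2,"roll": 0},{"x": 3,"y": 0,"z": 0,"roll": 0},{"x": 3,"y": 0,"z": 0,"roll": 0},{"x": 3,"y": 0,"z": 0,"roll": 0},{"x": 3,"y": 0,"z": 0,"roll": 0}]'

```text
t: 9.18
position: [544.9, -53.5, 29.9]
tcp_rot: [0.004, 0.541, 0.841, -0.0]
wrist_force: [-0.1, -11.5, 30.2]
finger_gap: -0.1
```

Emit:
arm_command --motion '[{"x": 3,"y": 0,"z": 0,"roll": 0},{"x": 3,"y": 0,"z": 0,"roll": 0},{"x": 3,"y": 0,"z": 0,"roll": 0},{"x": 3,"y": 0,"z": 0,"roll": 0},{"x": 0,"y": 0,"z": 0,"roll": 0}]'

```text
t: 9.8
position: [539.7, -42.1, 29.9]
tcp_rot: [0.004, 0.541, 0.841, -0.0]
wrist_force: [-1.3, -7.7, 31.8]
finger_gap: -0.3
```

Emit:
arm_command --motion '[{"x": 2,"y": 0,"z": 0,"roll": 0},{"x": 2,"y": 0,"z": 0,"roll": 0},{"x": 2,"y": 0,"z": 0,"roll": 0},{"x": 0,"y": 0,"z": 0,"roll": 0}]'

```text
t: 10.3
position: [537.3, -36.7, 29.9]
tcp_rot: [0.004, 0.541, 0.841, -0.0]
wrist_force: [-1.9, -8.9, 33.0]
finger_gap: -0.0
```

Emit:
arm_command --motion '[{"x": 2,"y": 0,"z": 0,"roll": 0},{"x": 2,"y": 0,"z": 0,"roll": 0},{"x": 1,"y": 0,"z": 0,"roll": 0},{"x": 0,"y": 0,"z": 0,"roll": 0}]'

```text
t: 10.8
position: [535.2, -32.3, 29.9]
tcp_rot: [0.004, 0.541, 0.841, -0.0]
wrist_force: [-1.3, -10.0, 32.1]
finger_gap: 0.2
```

Emit:
arm_command --motion '[{"x": 1.5,"y": 0,"z": 0,"roll": 0},{"x": 1.5,"y": 0,"z": 0,"roll": 0},{"x": 0,"y": 0,"z": 0,"roll": 0}]'

```text
t: 11.18
position: [534.0, -29.5, 29.9]
tcp_rot: [0.004, 0.541, 0.841, -0.0]
wrist_force: [-1.0, -10.5, 32.3]
finger_gap: -0.0
```

```bash
python3 - <<'E'
from h import *
rel([568.3,-109.6,30])
cv2.imwrite("pics/s4.png",cv2.resize(r.grab_frame("scene")["frame"][215:325,270:430],(800,550),interpolation=cv2.INTER_CUBIC))
E
```

```text
t 11.18 pos [534.  -29.5  29.9] yaw 114.51 tilt [ 0.006 -0.004 -1.   ] F [ -1.  -10.5  32.3] gap -0.0
tool shift [-87.1  -2.    0.4]
```

View pics/s4.png

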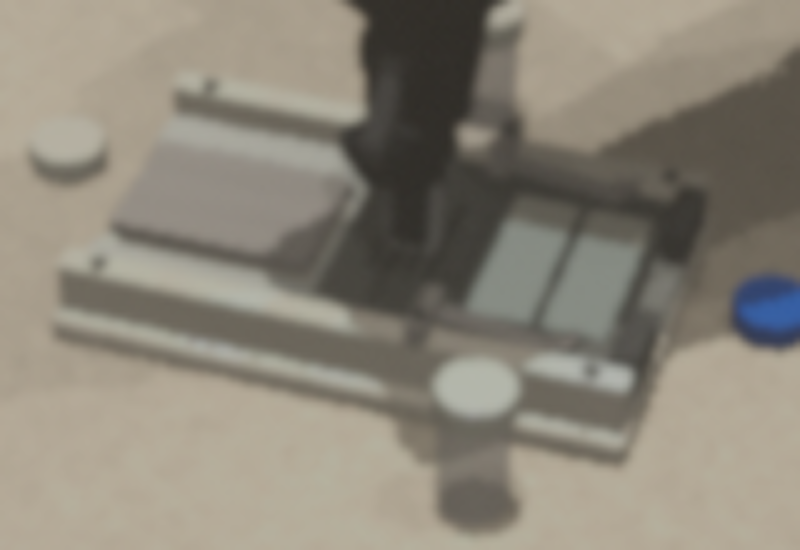

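The lift plate has popped up behind the tail, with its front edge near (330,240). The nose is close to the stops at (650,290). I'll push until the stop shows in the force.

Emit:
arm_command --motion '[{"x": 1,"y": 0,"z": 0,"roll": 0},{"x": 1,"y": 0,"z": 0,"roll": 0},{"x": 0,"y": 0,"z": 0,"roll": 0}]'

```text
t: 11.6
position: [533.3, -27.7, 29.9]
tcp_rot: [0.004, 0.541, 0.841, -0.0]
wrist_force: [-0.8, -10.2, 31.5]
finger_gap: -0.3
```

Emit:
arm_command --motion '[{"x": 1,"y": 0,"z": 0,"roll": 0},{"x": 1,"y": 0,"z": 0,"roll": 0},{"x": 0,"y": 0,"z": 0,"roll": 0}]'

```text
t: 11.98
position: [532.7, -25.7, 29.9]
tcp_rot: [0.004, 0.541, 0.841, 0.0]
wrist_force: [1.7, -8.1, 30.5]
finger_gap: 0.1
```

Emit:
arm_command --motion '[{"x": 1,"y": 0,"z": 0,"roll": 0},{"x": 1,"y": 0,"z": 0,"roll": 0},{"x": 0,"y": 0,"z": 0,"roll": 0}]'

```text
t: 12.35
position: [532.1, -23.8, 29.9]
tcp_rot: [0.004, 0.541, 0.841, 0.0]
wrist_force: [2.5, -8.1, 29.6]
finger_gap: 0.1
```

Emit:
arm_command --motion '[{"x": 1,"y": 0,"z": 0,"roll": 0},{"x": 1,"y": 0,"z": 0,"roll": 0},{"x": 0,"y": 0,"z": 0,"roll": 0}]'

```text
t: 12.72
position: [531.3, -22.0, 29.9]
tcp_rot: [0.004, 0.541, 0.841, 0.0]
wrist_force: [3.2, -8.3, 29.4]
finger_gap: -0.0
```

```bash
python3 - <<'E'
from h import *
f=r.grab_frame("top");W=cloud(f)
a=f["frame"][180:330,200:380]
cv2.imwrite("pics/t5.png",cv2.resize(a,None,fx=4,fy=4,interpolation=cv2.INTER_CUBIC))
E
```

```text
(no output)
```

View pics/t5.png

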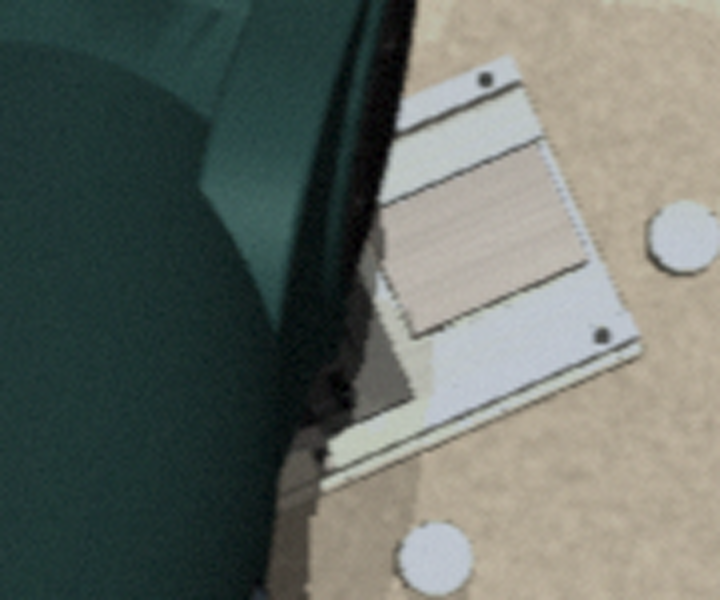

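```bash
python3 - <<'E'
from h import *
f=r.grab_frame("top")
cr=lambda u,v,z: px2w(f,200+(u-1.5)/4,180+(v-1.5)/4,z=z)[:2]
fw=np.array([-.415,.910]);ly=np.array([-.910,-.415])
T=cr(412,395,30);rear=cr(640,338,34);rear2=cr(515,57,34)
for n,p in(("tail",T),("rearR",rear),("rearL",rear2),("plate front edge",cr(415,335,28)),("plate rear",cr(586,262,28))):print(n,p.round(1),"fwd",(p@fw).round(1),"lat",(p@ly).round(1))
rel([568.3,-109.6,30])
f=r.grab_frame("scene")
cv2.imwrite("pics/s6.png",cv2.resize(f["frame"][230:310,320:420],(800,640),interpolation=cv2.INTER_CUBIC)[:600])
E
```

```text
tail [495.  -77.7] fwd -276.2 lat -418.2
rearR [ 520.7 -176.2] fwd -376.4 lat -400.7
rearL [ 645.8 -120.9] fwd -378.0 lat -537.5
plate front edge [521.5 -78.5] fwd -287.9 lat -442.0
plate rear [ 554.9 -153. ] fwd -369.5 lat -441.4
t 12.82 pos [531.3 -22.   29.9] yaw 114.52 tilt [ 0.007 -0.004 -1.   ] F [ 3.4 -8.4 29.1] gap -0.1
tool shift [-95.   -2.7   0.5]
```

View pics/s6.png

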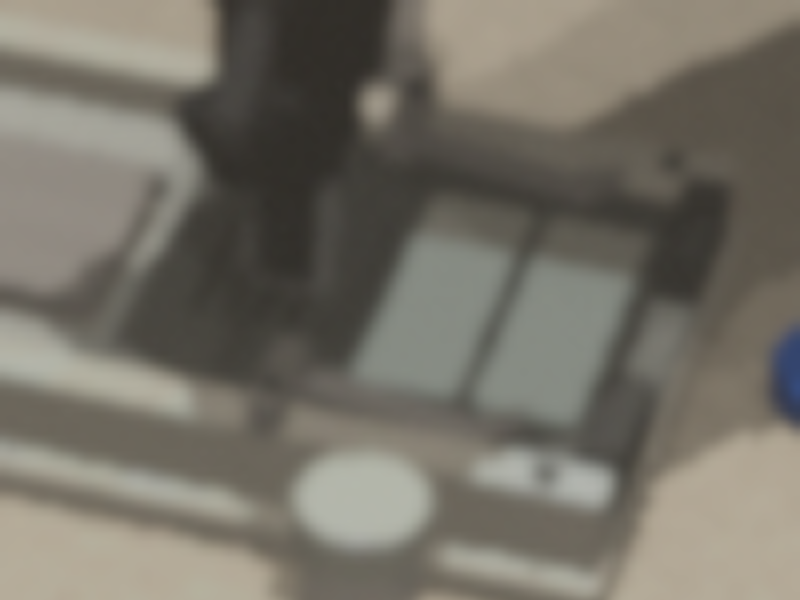

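Measured in the top view, the tail is 11.7 mm past the plate's front edge (10 expected at home), so it is at or close to home. I'll confirm by driving on until the rib and stop push back.

Emit:
arm_command --motion '[{"x": 1,"y": 0,"z": 0,"roll": 0},{"x": 1,"y": 0,"z": 0,"roll": 0},{"x": 0,"y": 0,"z": 0,"roll": 0}]'

```text
t: 13.25
position: [530.8, -20.7, 29.9]
tcp_rot: [0.004, 0.541, 0.841, 0.0]
wrist_force: [4.1, -11.8, 27.4]
finger_gap: -0.3
```

Emit:
arm_command --motion '[{"x": 1,"y": 0,"z": 0,"roll": 0},{"x": 1,"y": 0,"z": 0,"roll": 0},{"x": 0,"y": 0,"z": 0,"roll": 0}]'

```text
t: 13.62
position: [530.7, -20.5, 30.0]
tcp_rot: [0.006, 0.541, 0.841, -0.001]
wrist_force: [7.9, -22.8, 21.2]
finger_gap: 0.0
```

The stop is confirmed: the forward force rose to about 24 N with no further motion. I'll relax the push and lift off.

Emit:
arm_command --motion '[{"x": -2,"y": 0,"z": -1.5,"roll": 0},{"x": -0.5,"y": 0,"z": -3,"roll": 0},{"x": -1,"y": 0,"z": -15,"roll": 0},{"x": 0,"y": 0,"z": -40,"roll": 0},{"x": 0,"y": 0,"z": -50,"roll": 0}]'

```text
t: 14.25
position: [526.9, -19.8, 137.4]
tcp_rot: [-0.001, 0.541, 0.841, -0.0]
wrist_force: [0.4, -0.6, -0.1]
finger_gap: 0.0
```

Emit:
arm_command --motion '[{"x": 0,"y": -60,"z": -25,"roll": 0},{"x": 0,"y": -60,"z": 0,"roll": 0},{"x": 0,"y": -60,"z": 0,"roll": 0},{"x": 0,"y": -60,"z": 0,"roll": 0},{"x": 0,"y": 0,"z": 0,"roll": 0}]'

```text
t: 14.88
position: [308.7, -119.5, 161.0]
tcp_rot: [-0.0, 0.543, 0.84, -0.0]
wrist_force: [0.7, -0.0, 0.3]
finger_gap: 0.2
```

```bash
python3 - <<'E'
from h import *
rel([568.3,-109.6,30])
f=r.grab_frame("top");g=r.grab_frame("scene")
for c in r.boxes_of("top","carrier"): print(np.round(c["extent"]),round(c["p"],2))
for n in("vial_a","cap_a"):print(n,[(np.round(b["extent"]).tolist(),round(b["p"],2)) for b in r.boxes_of("top",n)])
a=cv2.resize(f["frame"][180:330,200:380],(480,400),interpolation=cv2.INTER_CUBIC)
b=cv2.resize(g["frame"][220:310,280:420],(622,400),interpolation=cv2.INTER_CUBIC)[:,222:]
cv2.imwrite("pics/end.png",cv2.resize(np.hstack([a,b]),(800,364)))
cv2.imwrite("pics/endtop.png",cv2.resize(f["frame"][180:330,200:380],None,fx=4,fy=4,interpolation=cv2.INTER_CUBIC))
E
```

```text
t 14.88 pos [ 308.7 -119.5  161. ] yaw 114.28 tilt [-0. -0. -1.] F [ 0.7 -0.   0.3] gap 0.2
tool shift [-97.7 240.8 130.8]
[217. 224. 303. 304.] 0.95
[300.  86. 376. 159.] 0.95
[133. 349. 204. 425.] 0.87
[355. 333. 441. 417.] 0.72
[454. 206. 534. 263.] 0.68
[291. 217. 346. 262.] 0.23
vial_a [([298.0, 308.0, 320.0, 328.0], 0.78), ([211.0, 200.0, 237.0, 226.0], 0.61)]
cap_a [([202.0, 298.0, 223.0, 314.0], 0.77), ([362.0, 230.0, 383.0, 250.0], 0.53), ([248.0, 286.0, 275.0, 301.0], 0.5)]
```

View pics/endtop.png

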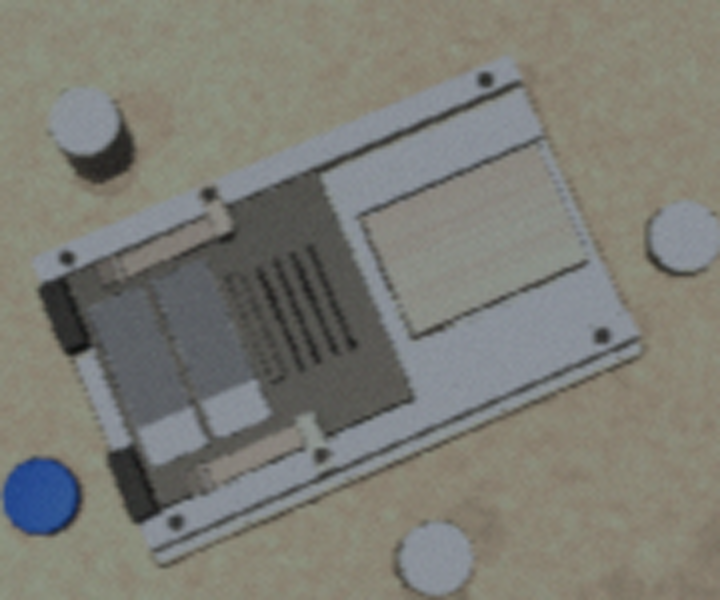

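The carrier's nose touches both end stops at (65,315) and (135,485), under both springs. The lift plate is clear of the tail and the bystanders haven't moved. I'm handing it in.

```bash
python3 -c "
from station import r
print(r.close_job())"
```

```text
the job is handed in; nothing more can be done
None
```

The slide carrier is in the dock with its nose against both end stops, and I handed the job in. No verdict is reported, so the checks below are all I have.

**What I did:** I pressed the carrier down on the pad with closed fingers until it bottomed, at about 22 N and fingertip height 30 mm. I then slid it forward about 96 mm under the leaf springs with 25–33 N of down-force. When the rib and end stops took the load, the forward force rose to about 24 N with no further motion. After that I relaxed the push, lifted off and moved the arm clear.

**Last checks:**
- **Position:** the final top picture shows the nose on both stops, both springs over the carrier, and the lift plate clear behind the tail.
- **Measured tail:** just before the final push, the tail was 11.7 mm past the plate's front edge and 101 mm from the dock's rear. The nominal values are 10 and 102.5 mm, so the two disagree with nominal by under 2 mm in opposite directions. That is within the camera's accuracy.
- **Bystanders:** the vials and caps appear unmoved.
- **Robot:** wrist force was about 0 and nothing was touched. The clock stood at about 15 s.

**Not measured directly:** I had no reading of the spring and lift-plate positions; I judged them from the pictures. I also did not re-measure the pipette and tip box at the end, but the arm's path stayed clear of them.

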